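# Clamp a roller with the star wheel

### The arm

A 6-joint arm with a two-finger parallel gripper is mounted at the origin on a cart in front of the work surface, level with it; the furniture and walls round the work are solid. World frame = base frame: x ahead of the robot, y to its left, z up, the work surface at z = 0. Lengths are in m, angles in degrees, forces in N, time in s.
With the tool pointing down it reaches from about 0.25 to 0.725 m from the base axis. Payload 9.7 kg.
Tool frame: the origin (TCP) lies midway between the tips of the shut fingers; the grasp point (between the pads) lies 19 mm behind it (bot.pinch_z is the distance from the TCP to the grasp point, in m); z points along the fingers, y is the line along which they close (so a half turn about z gives the same grasp; the last joint's range is limited). The gripper opens to 85 mm and grips with 20 to 120 N. Pads are 22 mm wide; open, the fingers measure 114 mm over their backs; the gripper's body (76 mm by 85 mm) begins 54 mm behind the grasp point. The pads swing forward as they close: fully open they stand 13 mm farther back than shut.
Start: joints at [-65.947, 4.979, 10.078, 95.1, 0, 90], TCP at [0.224, -0.502, 0.231] pointing down, gripper open.
Joint ranges: [-179.16, 179.16], [-48.56, 103.87], [-65.8, 70.77], [-126.05, 130.52], [-82.76, 87.17], [-180, 180]. Speed limits (degrees/s): [127.2, 127.2, 147.25, 180, 180, 180].

### API

Orientations are given as [roll, pitch, yaw] about the fixed x, y, z axes, in that order (R = Rz(yaw) Ry(pitch) Rx(roll)).
In Python, from workcell import sensors, camera, camera_params, ticket, bot gives the robot as it stands.
- The arm moves only by the shell command python3 -m jog 'ROWS' [FORCE]. ROWS is JSON, a list that holds one entry, the list of rows, each a list of 5 numbers: the shift along the world's x, y, z in units of 50 mm (1.0 is 50 mm), then the turn about the world's z in units of 5 degrees (1.0 is 5 degrees), then the opening, from 0 (shut) to 1 (fully open). In form: [[[tx, ty, tz, yaw, grip], ...]]. A call has 1 to 8 rows; each row shifts and turns the commanded pose from where the row before left it; what a row does not reach is not made up. A row lasts 1/10 s, in which the tool goes at most 50 mm and 8.59 degrees, less where a joint would pass 70% of its speed; a pose out of reach is approached as far as the arm can. A call is refused whole if a number of a shift passes 1 or a number of a turn 1, either way. A call with a gripper value outside its range is refused whole. The fingers move at their own pace and stop on an object; FORCE is the grip in N (left out, the last holds). Time passes only in rows, so rows that do not move let the fingers close. It gives the time, the measured TCP pose, the force, the opening and the grip force at its end, in the units of the state.
- sensors.get_obs(): the state, without advancing time (a new reading comes with each control period).
- camera(name): name is "side" or "top"; returns the picture (400x640x3 uint8, blue, green, red); there is no depth.
- camera_params(name): a dict with "fx", "fy", "cx", "cy" (pixels), "k1" (the pictures are not rectified: a ray, as slopes to the right and down, at radius r is drawn at 1 + k1 r^2 times it, then the intrinsics apply), "T" (4x4, takes a point from camera to world coordinates). Camera axes: x right, y down, z forward; pixel columns grow to the right and rows downward; lengths in m; the calibration is good to about 2 mm. A picture is of the moment at which its call begins. camera_params takes no time and is no camera call.
- ticket.job_done(): hands the job in; it is judged then, once.
The state is a dict: "time": time; "q": joint angles; "qd": joint speeds; "joint_efforts": joint torques, N m; "ee_pos": TCP position; "tcp_rot": TCP orientation; "wrist_force": force on the tool from outside, world axes, zero at the start; "torque": the same for the moment, N m; "opening": finger opening in m; "grasp_force": force on a finger pad.
Only numpy, scipy, OpenCV 4.12 (cv2) and the standard library are available. Lean on these libraries where they do the work, as an engineer would, in place of code of your own. Each camera call takes 0.05 s, during which the arm holds its last target. There are 200 camera calls.

### The job

Stand the loose grey rubber roller upright on the clamp's base plate between the jaw and the V-block and let go of it. Then turn the clamp's star wheel clockwise (seen from above), pushing one spoke after another with the side of the gripper, until the jaw has pushed the roller home against both faces of the V and holds it snugly, but do not overtighten it. Move the jaw only by its wheel, and leave the other things lying where they are.

Things in the scene. Friction and masses are not known exactly. Their poses are not given: they have to be found in the camera images.
- roller_centre (a point): Centre (21 mm above its underside) of the roller, a dark grey rubber cylinder 39 mm in diameter and 42 mm high, about 0.05 kg, standing upright on the work surface in the open middle between four black cradle blocks (66 mm high near it, outer walls up to 120 mm; their faces 40 to 90 mm from its axis at its world +y and -y sides, free along x); z along its axis.
- clamp: Rack clamp fixed to the work surface; grey base plate 262 x 90 x 12 mm. Origin: middle of its underside; x runs along the plate from star wheel to V-block, z up. Wheel axis at x = -85 mm on a 56 mm square gear housing 42 mm high (bearing ring to 48 mm). V-block (46 to 48 mm high, 120 degree V open to -x) from x = 84 to 122 mm. A steel jaw slides between them along the plate's middle.
- seat (a point): The roller's centre lies here when it stands on the base plate and touches both faces of the V (clamp x = 70 mm, y = 0, 33 mm above the work surface; axes as the clamp's). The roller may be set down up to 8 mm short of it, towards the jaw, which then pushes it home. Fingers have room at the roller's sides that face the clamp's +y and -y.
- wheel_axis (a point): On the star wheel's axis, at mid-height of the spokes (64 mm above the work surface); axes as the clamp's, does not turn. Five straight level steel spokes, 11 mm diameter, 72 degrees apart, run from the hub (40 mm diameter, top 15 mm above this point) to 17 mm black balls centred 88 mm from the axis. Under the spokes, outside the housing and away from the jaw, all is free down to 26 mm height.
- star_wheel (a joint): Star wheel angle q (rad), grows clockwise seen from above, 0 to 4, starts at 0 to 0.4. At q the spokes point q + n x 72 degrees clockwise of the clamp's +x, seen from above. 1 rad moves the jaw 12 mm. The wheel stays where it is left and keeps its clamping force. A level push of 3 N square to a spoke 65 mm from the axis turns it while the jaw is free; the roller is home at 1.8 to 3.4 rad.
- jaw: Sliding jaw: block 34 mm wide, 16 thick, top 46 mm above the work surface; origin at its front face's foot, x towards the V. Its 22 mm rubber pad stands 14 to 32 mm ahead of the face (set by a screw, not measured) and gives 1 mm per 20 N. With the roller home, 5 to 8 N on a moving spoke 65 mm out is snug (10 to 25 N at the jaw; 6 N is the least); above 10 N there (40 N at the jaw) it is crushed.
- grey_cap: Grey end cap, 40 mm diameter, 18 mm high, bystander; origin at the centre of its underside.
- black_cap: Black end cap, 36 mm diameter, 16 mm high, bystander; origin at the centre of its underside.
- ball_bearing: Ball bearing, 32 mm diameter, 10 mm high, bystander; origin at the centre of its underside.
- spanner: Spanner 143 mm long, 7 mm thick, lying flat, bystander; origin at the centre of its underside.
Not all that is in view belongs to the job. There is more than one size of the part that bears roller_centre; the job needs the smallest.

How it is judged:
By the outcome, as a careful person would: the job done as asked, in the order asked, and still so for the second after the job is handed in, with the robot touching nothing.
It also fails if it takes over 72 s, if anything falls off the work surface, if the arm or the gripper's body presses on something with over 40 N, if the wrist force passes 120 N, or if a joint passes its speed limit or range.

## Working session

There is one attempt and no reset: what is moved stays moved. The work goes in short steps, Python scripts to look and compute and a shell command to move; the robot and the scene stay as the last step left them, time stands still between calls to the robot, and variables do not carry over. Pictures are saved under pics/ and viewed, at most 10 in all, crops included, and the job is handed in when it is done.

```bash
ls; mkdir -p pics; python3 - <<'E'
from workcell import sensors,camera,camera_params,bot
import cv2
for n in("top","side"):
    cv2.imwrite(f"pics/{n}0.png",camera(n)); p=camera_params(n); print(n,p)
o=sensors.get_obs();print(o);print(bot.pinch_z)
E
```

```text
pics
top {'fx': 481.81495010828485, 'fy': 481.81495010828485, 'cx': 321.8511746756497, 'cy': 203.14356545805447, 'k1': 0.043731443249692234, 'T': array([[ 0.02836839, -0.99694479,  0.07277582,  0.41048167],
       [-0.99959091, -0.02802785,  0.00569652, -0.00536308],
       [-0.00363936, -0.07290765, -0.99733206,  1.32324348],
       [ 0.        ,  0.        ,  0.        ,  1.        ]])}
side {'fx': 386.73079500121116, 'fy': 386.73079500121116, 'cx': 317.34796888725486, 'cy': 199.68816013302046, 'k1': -0.0074217159797545975, 'T': array([[-0.98972472,  0.08884608, -0.1120328 ,  0.5989898 ],
       [ 0.14247182,  0.6791495 , -0.72004009,  0.74808171],
       [ 0.01211428, -0.728603  , -0.68482912,  0.77896936],
       [ 0.        ,  0.        ,  0.        ,  1.        ]])}
{'time': 0.1, 'q': array([-6.59454057e+01,  5.00819730e+00,  1.00392600e+01,  9.51016388e+01,
       -1.90658573e-04,  9.00000154e+01]), 'qd': array([ 0.05644067, -0.07140422,  0.12282963,  0.08873502, -0.01952252,
       -0.07320329]), 'joint_efforts': array([ 1.39557684e-03, -5.21562624e+01,  4.65652227e+01,  1.60771050e-02,
        1.25976512e-04, -1.66748987e-05]), 'ee_pos': array([ 0.22409352, -0.50203665,  0.23065398]), 'tcp_rot': array([-1.79929424e+02,  1.90677390e-04,  2.40545792e+01]), 'wrist_force': array([-0.33523535,  0.13716269,  0.27210533]), 'torque': array([0.01751983, 0.0394924 , 0.06736945]), 'grasp_force': 0.0, 'opening': 0.08581734565899037}
0.0187
```

View pics/top0.png

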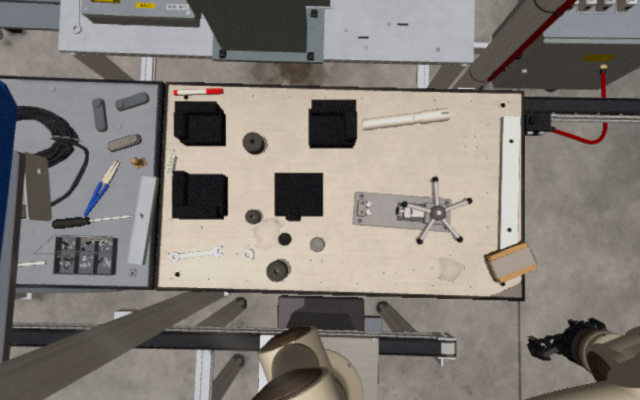

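View pics/side0.png

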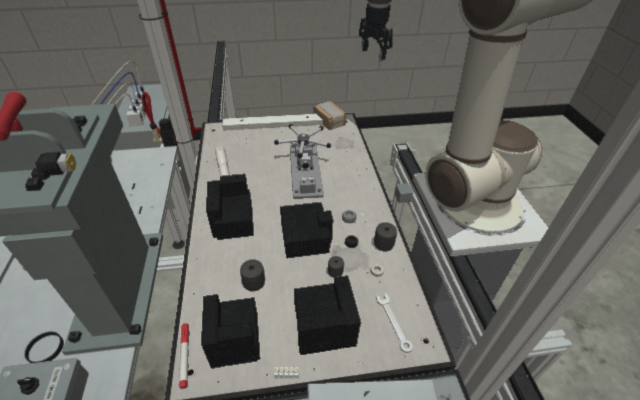

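Top view: the candidate rollers are at (254,143), (254,216) and (278,270). The black cap is at (285,239), the grey cap at (317,244), and the clamp runs from (357,208) to its wheel at (437,212). The smallest roller is (254,216), between blocks, so I'm choosing that one. Next: a close crop and measurements.

```bash
cat > h.py <<'E'
import numpy as np,cv2
from workcell import sensors,camera,camera_params,bot
def ray(n,uv):
    p=camera_params(n);x=(uv[0]-p['cx'])/p['fx'];y=(uv[1]-p['cy'])/p['fy']
    a=np.array([x,y])
    b=a.copy()
    for _ in range(20): b=a/(1+p['k1']*(b@b))
    T=p['T'];return T[:3,3],T[:3,:3]@np.array([b[0],b[1],1])
def pt(n,uv,z):
    c,d=ray(n,uv);return c+d*(z-c[2])/d[2]
def px(n,P):
    p=camera_params(n);T=p['T'];c=T[:3,:3].T@(np.array(P)-T[:3,3]);s=c[:2]/c[2];s=s*(1+p['k1']*(s@s))
    return np.array([s[0]*p['fx']+p['cx'],s[1]*p['fy']+p['cy']])
E
python3 - <<'E'
from h import *
t=cv2.imread("pics/top0.png");s=cv2.imread("pics/side0.png")
a=cv2.resize(t[165:255,345:480],None,fx=4.4,fy=4.4,interpolation=cv2.INTER_CUBIC)   # 594x396
b=cv2.resize(t[190:240,225:275],(198,198),interpolation=cv2.INTER_CUBIC)
c=cv2.resize(s[245:285,320:360],(198,198),interpolation=cv2.INTER_CUBIC)
d=cv2.resize(s[120:205,265:345],None,fx=2.4,fy=2.4,interpolation=cv2.INTER_CUBIC)
o=np.zeros((600,800,3),np.uint8);o[:396,:594]=a;o[:198,600:798]=b;o[200:398,600:798]=c
o[396:600,:192]=d
cv2.imwrite("pics/crop.png",o)
for uv in[(254,143),(254,216),(278,270)]:print(uv,pt("top",uv,.042))
E
```

```text
(254, 143) [0.66088567 0.18887199 0.042     ]
(254, 216) [0.46462536 0.18140369 0.042     ]
(278, 270) [0.32400669 0.11254238 0.042     ]
```

View pics/crop.png

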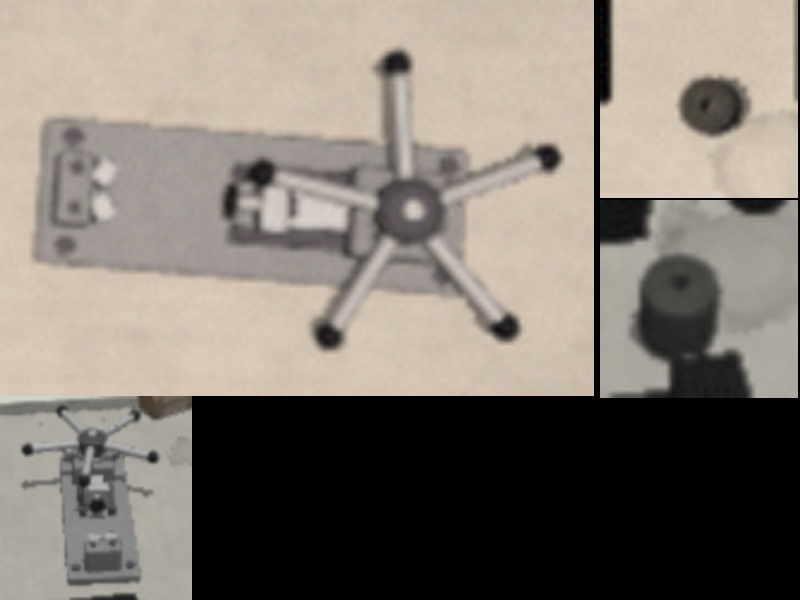

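The crop shows the small roller with its bored top at about top (252,216). The clamp has wheel spokes at crop positions (397,63), (547,157), (506,327), (328,333) and (263,172). The V-block is at the left, and the jaw with its black pad is at crop x≈230.

```bash
python3 - <<'E'
from h import *
from scipy.optimize import least_squares
t=cv2.imread("pics/top0.png");s=cv2.imread("pics/side0.png")
f=lambda X,Y:(345+(X+.5)/4.4-.5,165+(Y+.5)/4.4-.5)
B=np.array([pt("top",f(*c),.064)[:2] for c in[(397,63),(547,157),(506,327),(328,333),(263,172)]])
def res(p):
    k=np.arange(5);a=p[2]-k*2*np.pi/5   # clockwise order
    return (B-p[:2]-.088*np.c_[np.cos(a),np.sin(a)]).ravel()
r=least_squares(res,[*B.mean(0),0.]);print("wheel",r.x[:2],np.degrees(r.x[2]),"spokes",np.degrees(r.x[2])-72*np.arange(5),"res",np.abs(r.fun).max())
P=np.array([pt("top",f(*c),.012)[:2] for c in[(47,119),(35,262),(466,150),(460,293)]])
ax=P[:2].mean(0)-P[2:].mean(0);print("plate",P.mean(0),np.linalg.norm(ax),np.degrees(np.arctan2(ax[1],ax[0])))
print("wid",np.linalg.norm(P[0]-P[1]))
print("hub",pt("top",f(410,212),.079))
for n,im,(x0,y0,w,h) in(("top",t,(240,200,30,30)),("side",s,(325,253,22,25))):
    g=cv2.cvtColor(im,cv2.COLOR_BGR2GRAY)[y0:y0+h,x0:x0+w]
    m=(g<110).astype(np.uint8);k,l,st,c=cv2.connectedComponentsWithStats(m)
    i=1+np.argmax(st[1:,4]);print(n,st[i],c[i]+[x0,y0])
g=pt("top",(252.2,216.1),.042);print("roller",g,px("top",[*g[:2],0]),px("side",g),px("side",[*g[:2],0]))
# blocks: dark mask
m=(t.max(2)<45).astype(np.uint8);k,l,st,c=cv2.connectedComponentsWithStats(m)
for i in range(1,k):
    x,y,w,h,A=st[i]
    if A>800 and 165<x<360 and y<230:print("blk",st[i],pt("top",(x,y),.066)[:2],pt("top",(x+w,y+h),.066)[:2])
E
```

```text
wheel [ 0.48678911 -0.29991134] 4.598571654030872 spokes [   4.59857165  -67.40142835 -139.40142835 -211.40142835 -283.40142835] res 0.0010333894447588365
plate [ 0.48981562 -0.21575254] 0.2604733419031858 87.40466678359137
wid 0.08909509769100502
hub [ 0.48474393 -0.29760642  0.079     ]
top [  6  10  16  14 180] [253.28333333 216.25      ]
side [  2   3  20  22 327] [335.56880734 267.08868502]
roller [0.46422611 0.18617355 0.042     ] [254.46172033 216.80434866] [335.91753614 259.65500511] [335.14957523 270.25434245]
blk [ 310  101   46   47 2073] [0.77288463 0.04094691] [ 0.65042136 -0.08401752]
blk [ 175  102   50   43 2021] [0.75936418 0.39758404] [0.64862046 0.26130396]
blk [ 173  171   54   48 2352] [0.57569163 0.39416537] [0.45383458 0.24786509]
blk [ 276  174   46   46 1956] [0.57558424 0.12442058] [4.58146861e-01 1.78568387e-04]
```

```bash
python3 -m jog '[[[0.34,0.98,0,0.94,1],[0.34,0.98,0,0.94,1],[0.34,0.98,0,0.94,1],[0.34,0.98,0,0.94,1],[0.34,0.98,0,0.94,1],[0.34,0.98,0,0.94,1],[0.34,0.98,0,0.94,1],[0.34,0.98,0,0.94,1]]]' 30; python3 -m jog '[[[0.34,0.98,0,0.94,1],[0.34,0.98,0,0.94,1],[0.34,0.98,0,0.94,1],[0.34,0.98,0,0.94,1],[0.34,0.98,0,0.94,1],[0.34,0.98,0,0.94,1],[0,0,0,0,1],[0,0,0,0,1]]]'
```

```text
time: 0.9
ee_pos: [0.3553, -0.1224, 0.2312]
tcp_rot: [180.0, -0.0, 61.8]
wrist_force: [1.8, -1.2, -0.2]
opening: 0.0853
grasp_force: 0.0
time: 1.7
ee_pos: [0.4533, 0.16, 0.2304]
tcp_rot: [-179.9, 0.0, 90.0]
wrist_force: [-0.5, 0.1, -0.3]
opening: 0.0857
grasp_force: 0.0
```

```bash
python3 -m jog '[[[0.22,0.5,-0.2,0,1],[0,0,-0.8,0,1],[0,0,-0.8,0,1],[0,0,-0.8,0,1],[0,0,-0.6,0,1],[0,0,0,0,1],[0,0,0,0,1]]]'; python3 - <<'E'
from h import *
a=camera("side")[190:310,260:420];b=camera("top")[150:270,180:340]
cv2.imwrite("pics/grasp1.png",np.hstack([cv2.resize(a,None,fx=2.5,fy=2.5),cv2.resize(b,None,fx=2.5,fy=2.5)]))
E
```

```text
time: 2.4
ee_pos: [0.4646, 0.1831, 0.0723]
tcp_rot: [180.0, 0.0, 89.8]
wrist_force: [0.5, 0.0, 1.4]
opening: 0.0853
grasp_force: 0.0
```

View pics/grasp1.png

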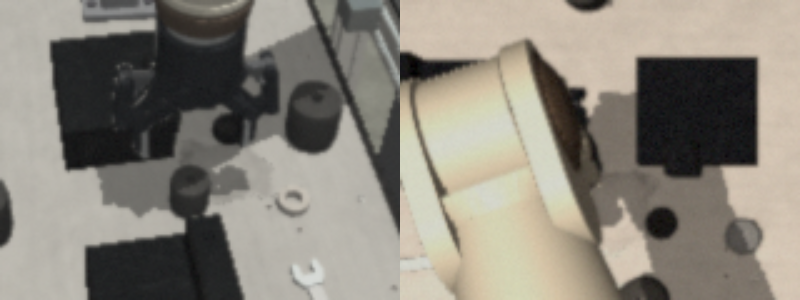

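The side view shows the open fingers straddling above the small roller at crop (190,190), on its ±x sides and clear of the blocks. I'll descend and grip.

```bash
python3 -m jog '[[[0,0.04,-0.5,0,1],[0,0,-0.5,0,1],[0,0,-0.37,0,1],[0,0,0,0,1],[0,0,0,0,0.2],[0,0,0,0,0.2],[0,0,0,0,0.2],[0,0,0,0,0.2]]]' 30;python3 -m jog '[[[0,0,0,0,0.2],[0,0,0,0,0.2],[0,0,0,0,0.2],[0,0,0,0,0.2]]]'
```

```text
time: 3.3
ee_pos: [0.4655, 0.1864, 0.0043]
tcp_rot: [179.9, -0.0, 89.8]
wrist_force: [1.0, -0.6, 5.2]
opening: 0.0376
grasp_force: 29.8
time: 3.7
ee_pos: [0.4655, 0.1864, 0.0043]
tcp_rot: [179.9, -0.0, 89.9]
wrist_force: [0.3, -0.5, 5.5]
opening: 0.0373
grasp_force: 29.8
```

```bash
python3 -m jog '[[[0,0,0.5,0,0.2],[0,0,1,0,0.2],[0,0,1,0,0.2],[0,0,0.5,0,0.2],[0,-0.7,0,-0.5,0.2],[0.14,-0.9,0,0,0.2],[0.14,-0.9,0,0,0.2],[0.14,-0.9,0,0,0.2]]]';python3 -m jog '[[[0.14,-0.9,0,0,0.2],[0,-0.9,0,0,0.2],[0,-0.9,0,0,0.2],[0,-0.6,0,0,0.2],[0,0,0,0,0.2],[0,0,0,0,0.2]]]'; python3 - <<'E'
from h import *
a=camera("side")[60:220,210:390];b=camera("top")
cv2.imwrite("pics/carry.png",np.hstack([cv2.resize(a,(450,400)),cv2.resize(b[150:270,340:445],(350,400))]))
E
```

```text
time: 4.5
ee_pos: [0.4857, 0.0146, 0.1536]
tcp_rot: [179.9, -0.0, 87.4]
wrist_force: [1.9, 0.5, -0.6]
opening: 0.0374
grasp_force: 30.3
time: 5.1
ee_pos: [0.4925, -0.1494, 0.1531]
tcp_rot: [180.0, -0.0, 87.3]
wrist_force: [0.9, -0.2, 0.3]
opening: 0.0371
grasp_force: 30.3
```

View pics/carry.png

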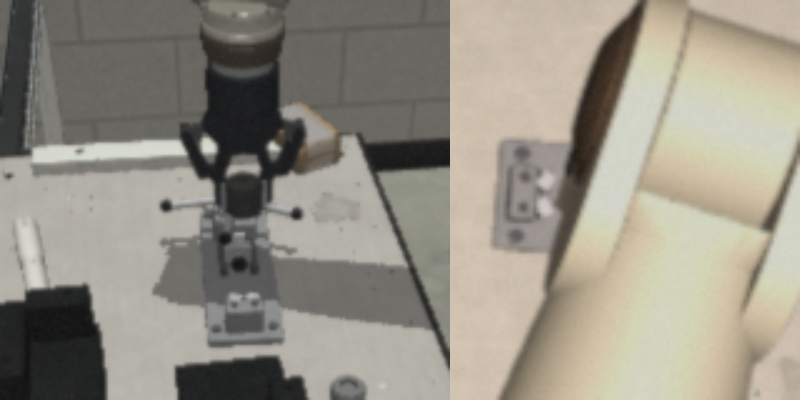

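The roller hangs upright in the fingers at side crop (243,185). The jaw pad shows at (240,263) and the V-block at (243,312). I'll check the offsets numerically.

```bash
python3 - <<'E'
from h import *
O=np.array([.4902,-.2154]);a=np.radians(87.4);X=np.array([np.cos(a),np.sin(a)]);Y=np.array([-X[1],X[0]])
print("pred roller top,bottom crop px")
for z in(.191,.149):
    print((px("side",[.4925,-.1494,z])-[210,60])*2.5)
for z in (.028,.034):
    p=pt("side",(210+240/2.5,60+263/2.5),z)[:2]-O;print("pad",p@X,p@Y)
t=cv2.imread("pics/top0.png")
for X_,Y_ in((104,171),(104,209),(58,150),(90,225)):
    p=pt("top",(345+(X_+.5)/4.4-.5,165+(Y_+.5)/4.4-.5),.047)[:2]-O;print("V",p@X,p@Y)
p=pt("top",(345+(229+.5)/4.4-.5,165+(202+.5)/4.4-.5),.033)[:2]-O;print("padtop",p@X,p@Y)
s=cv2.imread("pics/carry.png")[:,:450]
g=cv2.cvtColor(s,cv2.COLOR_BGR2GRAY);print(g[185,195:300:4]);print(g[150:230:4,243])
E
```

```text
pred roller top,bottom crop px
[241.40531367 175.55942902]
[241.66363404 207.27968869]
pad 0.013152416213206628 0.0018897491740509627
pad 0.020776741775124813 0.001355550408413354
V 0.09484541889885093 -0.011692126282518712
V 0.09331689862006141 0.011205946874249945
V 0.12335976935869471 -0.022338239171129537
V 0.10107171271364598 0.021449631346689035
padtop 0.016604662811604526 0.0004968566624602537
[178 178 178 179 161  71  46  80  48  48  50  50  49  50  49  44  41  74
  63  83 163 175 175 174 174 172 173]
[ 34  83 121 122 164 142  68  42  45  49  45  40  38  38  40  39  38  78
 129  95]
```

```bash
python3 -m jog '[[[0.01,0,-0.7,0,0.2],[0,0,-0.7,0,0.2],[0,0,-0.7,0,0.2],[0,0,-0.4,0,0.2],[0,0,-0.15,0,0.2],[0,0,-0.05,0,0.2],[0,0,0,0,0.2]]]'
```

```text
time: 5.9
ee_pos: [0.4937, -0.1486, 0.0187]
tcp_rot: [179.9, 0.0, 87.4]
wrist_force: [0.6, -0.3, -0.2]
opening: 0.0376
grasp_force: 30.4
```

```bash
python3 -m jog '[[[0,0,-0.03,0,0.2],[0,0,0,0,0.2]]]'; python3 -m jog '[[[0,0,-0.02,0,0.2],[0,0,0,0,0.2]]]'
```

```text
time: 6.1
ee_pos: [0.4937, -0.149, 0.0172]
tcp_rot: [179.9, 0.0, 87.4]
wrist_force: [-0.4, 0.2, -0.5]
opening: 0.0373
grasp_force: 30.3
time: 6.3
ee_pos: [0.4936, -0.1491, 0.0163]
tcp_rot: [179.9, 0.0, 87.3]
wrist_force: [-1.0, 0.4, 5.2]
opening: 0.0373
grasp_force: 30.7
```

```bash
python3 -m jog '[[[0,0,0,0,0.75],[0,0,0,0,0.75],[0,0,0,0,0.75],[0,0,0,0,0.75],[0,0,0,0,0.75],[0,0,0.5,0,0.75],[0,0,0.8,0,0.75],[0,0,0.9,0,0.75]]]'; python3 -m jog '[[[0,0.8,0.6,0,0],[0,0.8,0,0,0],[0,0.8,0,0,0],[0,0,0,0,0]]]';python3 - <<'E'
from h import *
a=camera("side")[90:210,240:375];b=camera("top")
cv2.imwrite("pics/placed.png",np.hstack([cv2.resize(a,(450,400)),cv2.resize(b[165:253,345:422],(350,400))]))
E
```

```text
time: 7.1
ee_pos: [0.4922, -0.1486, 0.1255]
tcp_rot: [-179.9, -0.0, 87.3]
wrist_force: [1.2, 0.2, -0.1]
opening: 0.0641
grasp_force: 0.0
time: 7.5
ee_pos: [0.4931, -0.0255, 0.1557]
tcp_rot: [180.0, -0.1, 87.6]
wrist_force: [0.8, 0.6, -0.2]
opening: 0.0062
grasp_force: 0.0
```

View pics/placed.png

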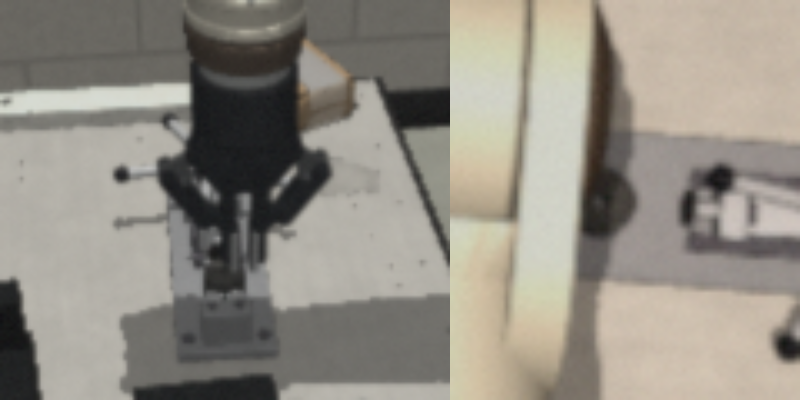

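The roller stands upright on the plate at top crop (603,203), between the jaw pad (688,205) and the V. Next I'll bring the shut gripper to the spoke at 220.6°, near side.

```bash
python3 -m jog '[[[-0.09,-0.75,0,0.95,0],[-0.09,-0.75,0,0.95,0],[-0.09,-0.75,0,0.95,0],[-0.09,-0.75,0,0.95,0],[-0.09,-0.75,0,0.95,0],[-0.09,-0.75,0,0.95,0],[-0.09,-0.75,0,0.95,0],[-0.09,-0.75,0,0.95,0]]]'; python3 -m jog '[[[-0.09,-0.72,0,0.9,0],[0,0,-0.5,0,0],[0,0,0,0,0]]]'
cat >> h.py <<'E'
W=np.array([.4865,-.300])
def tool(th,gap=0,r=.065):
    t=np.radians(th);return W+r*np.array([np.cos(t),np.sin(t)])+(.0165+gap)*np.array([-np.sin(t),np.cos(t)])
def rows(th0,th1,n,start=None):
    p=tool(th0) if start is None else np.array(start)
    for th in np.linspace(th0,th1,n+1)[1:]:
        q=tool(th);print([*np.round((q-p)/.05,3),round((th1-th0)/n/5,2)],np.round(q,4));p=q
E
python3 -c "
from h import *
o=sensors.get_obs();print(o['q'],(tool(220.6,.008)-o['ee_pos'][:2])/.05,(.045-o['ee_pos'][2])/.05)
rows(220.6,150.6,14)"
```

```text
time: 8.4
ee_pos: [0.4559, -0.3317, 0.1551]
tcp_rot: [-180.0, -0.0, 125.4]
wrist_force: [0.3, -0.2, 1.2]
opening: 0.0001
grasp_force: 0.0
time: 8.7
ee_pos: [0.4504, -0.366, 0.1269]
tcp_rot: [-179.9, -0.3, 129.7]
wrist_force: [-0.3, 0.5, -0.2]
opening: -0.0001
grasp_force: 0.0
[-3.90946759e+01  8.60519422e+00  2.50769908e+00  8.42037063e+01
 -7.12998350e-03  1.12470070e+01] [0.05479689 0.10128946] -1.637306258708179
[np.float64(-0.093), np.float64(0.071), -1.0] [ 0.4433 -0.3513]
[np.float64(-0.086), np.float64(0.079), -1.0] [ 0.439  -0.3473]
[np.float64(-0.079), np.float64(0.086), -1.0] [ 0.435 -0.343]
[np.float64(-0.071), np.float64(0.093), -1.0] [ 0.4315 -0.3383]
[np.float64(-0.063), np.float64(0.099), -1.0] [ 0.4283 -0.3334]
[np.float64(-0.054), np.float64(0.104), -1.0] [ 0.4256 -0.3282]
[np.float64(-0.044), np.float64(0.108), -1.0] [ 0.4234 -0.3228]
[np.float64(-0.035), np.float64(0.112), -1.0] [ 0.4217 -0.3172]
[np.float64(-0.025), np.float64(0.114), -1.0] [ 0.4204 -0.3115]
[np.float64(-0.015), np.float64(0.116), -1.0] [ 0.4197 -0.3057]
[np.float64(-0.005), np.float64(0.117), -1.0] [ 0.4194 -0.2998]
[np.float64(0.005), np.float64(0.117), -1.0] [ 0.4197 -0.294 ]
[np.float64(0.016), np.float64(0.116), -1.0] [ 0.4205 -0.2882]
[np.float64(0.026), np.float64(0.114), -1.0] [ 0.4218 -0.2825]
```

```bash
python3 -m jog '[[[0.03,0.08,-0.4,0.2,0],[0.02,0.02,-0.5,0,0],[0,0,-0.5,0,0],[0,0,-0.24,0,0],[0,0,0,0,0]]]'; python3 - <<'E'
from h import *
a=camera("side")[90:210,240:375];b=camera("top")
cv2.imwrite("pics/entry.png",np.hstack([cv2.resize(a,(450,400)),cv2.resize(b[165:253,365:442],(350,400))]))
E
```

```text
time: 9.2
ee_pos: [0.4543, -0.3593, 0.0472]
tcp_rot: [-180.0, -0.2, 130.8]
wrist_force: [-1.2, 0.2, 0.1]
opening: 0.0
grasp_force: 0.0
```

View pics/entry.png

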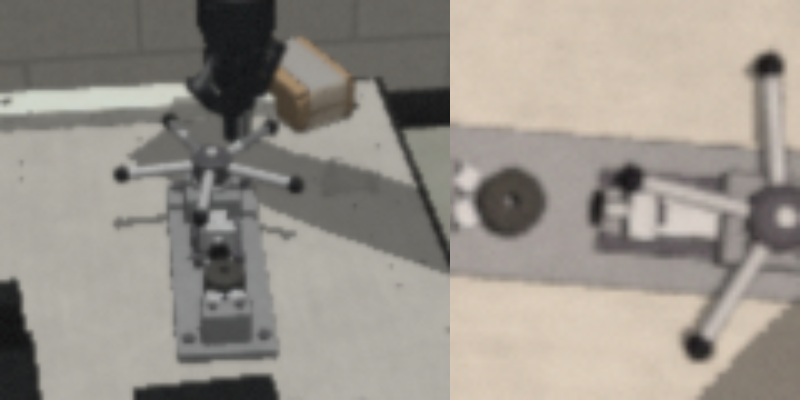

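```bash
python3 -m jog '[[[-0.12,0.09,0,0,0],[-0.093,0.071,0,-1,0],[-0.086,0.079,0,-1,0],[-0.079,0.086,0,-1,0],[-0.071,0.093,0,-1,0],[-0.063,0.099,0,-1,0],[-0.054,0.104,0,-1,0],[-0.044,0.108,0,-1,0]]]'; python3 -m jog '[[[-0.035,0.112,0,-1,0],[-0.025,0.114,0,-1,0],[-0.015,0.116,0,-1,0],[-0.005,0.117,0,-1,0],[0.005,0.117,0,-1,0],[0.016,0.116,0,-1,0],[0.026,0.114,0,-1,0]]]'
python3 - <<'E'
from h import *
b=camera("top");cv2.imwrite("pics/s1.png",cv2.resize(b[165:255,365:475],None,fx=4.4,fy=4.4))
E
```

```text
time: 10.1
ee_pos: [0.4243, -0.3241, 0.0498]
tcp_rot: [180.0, 0.2, 95.6]
wrist_force: [-2.0, -3.9, 0.5]
opening: -0.0001
grasp_force: 1.7
time: 10.8
ee_pos: [0.4225, -0.2834, 0.0497]
tcp_rot: [179.9, 0.1, 60.6]
wrist_force: [-3.7, -1.6, 1.2]
opening: -0.0004
grasp_force: 1.8
```

View pics/s1.png

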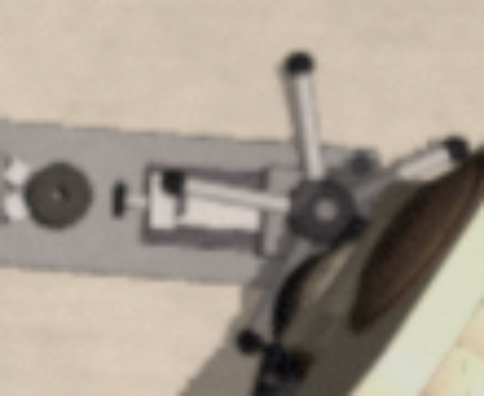

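The jaw has advanced: the pad front is at crop x≈113, the roller edge at 92, and the balls are at (299,63), (457,149), (173,183).

```bash
python3 - <<'E'
from h import *
f=lambda X,Y:(365+(X+.5)/4.4-.5,165+(Y+.5)/4.4-.5)
for c in[(299,63),(457,149),(173,183)]:
    d=pt("top",f(*c),.064)[:2]-W;print(np.degrees(np.arctan2(d[1],d[0])),np.linalg.norm(d))
O=np.array([.4902,-.2154]);a=np.radians(87.4);X=np.array([np.cos(a),np.sin(a)]);Y=np.array([-X[1],X[0]])
for n,c,z in(("roller",(59,196),.054),("pad",(119,200),.033),("padfront",(112,200),.033)):
    p=pt("top",f(*c),z)[:2]-O;print(n,p@X,p@Y)
E
```

```text
8.747598640192248 0.08867651594091597
-64.17623613070137 0.08912170567745885
80.94566508172966 0.0881940940609702
roller 0.06879371914016486 0.0019564378186966735
pad 0.03000131655895337 0.0002639361283121522
padfront 0.03424108123085617 0.0005770475988656555
```

```bash
python3 -m jog '[[[-0.08,-0.14,0,0,0],[0,0,0.7,0.8,0],[0,0,0.7,1,0],[0.05,-0.09,0,1,0],[0.05,-0.1,0,1,0],[0.05,-0.1,0,1,0],[0.06,-0.11,0,1,0],[0.06,-0.11,0,1,0]]]'; python3 -m jog '[[[0.06,-0.11,0,1,0],[0.06,-0.11,0,1,0],[0.06,-0.11,0,1,0],[0.06,-0.11,0,1,0],[0.06,-0.12,0,1,0],[0.06,-0.12,0,1,0],[0.07,-0.12,0,1,0],[0.07,-0.12,0,1,0]]]'; python3 -m jog '[[[0,0,0,0,0]]]'; python3 -c "
from h import *
print((tool(224.5,.008)-sensors.get_obs()['ee_pos'][:2])/.05)
rows(224.5,144.5,16,tool(224.5,.008))"
```

```text
time: 11.65
ee_pos: [0.4324, -0.3165, 0.1189]
tcp_rot: [179.9, 0.0, 95.2]
wrist_force: [0.6, -0.5, -0.4]
opening: -0.0003
grasp_force: 0.0
time: 12.45
ee_pos: [0.4573, -0.3626, 0.1188]
tcp_rot: [180.0, 0.0, 135.2]
wrist_force: [0.4, -0.7, 0.1]
opening: -0.0003
grasp_force: 0.0
time: 12.55
ee_pos: [0.4575, -0.3627, 0.1186]
tcp_rot: [180.0, 0.0, 135.0]
wrist_force: [0.3, 0.6, -0.4]
opening: 0.0003
grasp_force: 0.0
[-0.00279178 -0.0062164 ]
[np.float64(-0.209), np.float64(0.179), -1.0] [ 0.4468 -0.3541]
[np.float64(-0.091), np.float64(0.073), -1.0] [ 0.4423 -0.3504]
[np.float64(-0.085), np.float64(0.081), -1.0] [ 0.4381 -0.3464]
[np.float64(-0.077), np.float64(0.088), -1.0] [ 0.4342 -0.342 ]
[np.float64(-0.069), np.float64(0.094), -1.0] [ 0.4307 -0.3373]
[np.float64(-0.061), np.float64(0.1), -1.0] [ 0.4277 -0.3322]
[np.float64(-0.052), np.float64(0.105), -1.0] [ 0.4251 -0.327 ]
[np.float64(-0.042), np.float64(0.109), -1.0] [ 0.423  -0.3215]
[np.float64(-0.033), np.float64(0.112), -1.0] [ 0.4214 -0.3159]
[np.float64(-0.023), np.float64(0.115), -1.0] [ 0.4202 -0.3102]
[np.float64(-0.013), np.float64(0.116), -1.0] [ 0.4196 -0.3044]
[np.float64(-0.003), np.float64(0.117), -1.0] [ 0.4195 -0.2985]
[np.float64(0.008), np.float64(0.117), -1.0] [ 0.4198 -0.2927]
[np.float64(0.018), np.float64(0.116), -1.0] [ 0.4207 -0.2869]
[np.float64(0.028), np.float64(0.114), -1.0] [ 0.4221 -0.2812]
[np.float64(0.038), np.float64(0.111), -1.0] [ 0.424  -0.2757]
```

```bash
python3 -m jog '[[[0,0,-0.5,0,0],[0,0,-0.5,0,0],[0,0,-0.45,0,0],[0,0,0,0,0],[-0.209,0.179,0,-1,0],[-0.091,0.073,0,-1,0],[-0.085,0.081,0,-1,0],[-0.077,0.088,0,-1,0]]]'; python3 -m jog '[[[-0.069,0.094,0,-1,0],[-0.061,0.1,0,-1,0],[-0.052,0.105,0,-1,0],[-0.042,0.109,0,-1,0],[-0.033,0.112,0,-1,0],[-0.023,0.115,0,-1,0]]]'
python3 - <<'E'
from h import *
b=camera("top");cv2.imwrite("pics/s2.png",cv2.resize(b[180:240,365:445],None,fx=8,fy=8,interpolation=cv2.INTER_CUBIC))
E
```

```text
time: 13.35
ee_pos: [0.4347, -0.3414, 0.0475]
tcp_rot: [179.9, 0.2, 114.6]
wrist_force: [2.6, -3.9, -2.8]
opening: -0.0001
grasp_force: 1.7
time: 13.95
ee_pos: [0.4207, -0.3096, 0.0475]
tcp_rot: [179.9, 0.1, 84.6]
wrist_force: [1.5, -3.1, -2.1]
opening: 0.0002
grasp_force: 1.6
```

View pics/s2.png

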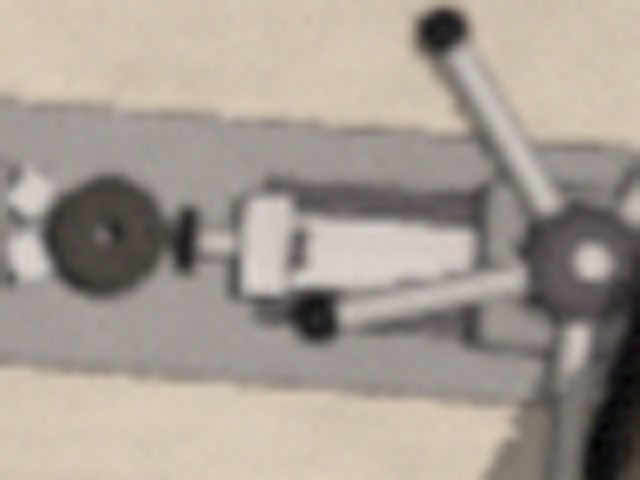

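```bash
python3 -m jog '[[[-0.007,0.058,0,-0.5,0],[-0.006,0.058,0,-0.5,0],[-0.002,0.058,0,-0.5,0],[-0.001,0.059,0,-0.5,0]]]';python3 -m jog '[[[0.003,0.059,0,-0.5,0],[0.005,0.058,0,-0.5,0]]]'; python3 -m jog '[[[0.008,0.058,0,-0.5,0],[0.01,0.058,0,-0.5,0]]]'
```

```text
time: 14.4
ee_pos: [0.4198, -0.2981, 0.0475]
tcp_rot: [179.9, 0.1, 74.8]
wrist_force: [0.3, -3.9, 0.5]
opening: -0.0002
grasp_force: 1.6
time: 14.6
ee_pos: [0.4203, -0.2922, 0.0475]
tcp_rot: [179.9, 0.1, 69.8]
wrist_force: [-1.3, -3.6, -0.6]
opening: -0.0003
grasp_force: 1.6
time: 14.8
ee_pos: [0.4211, -0.2864, 0.0475]
tcp_rot: [179.9, 0.1, 64.8]
wrist_force: [-1.3, -3.1, 1.1]
opening: -0.0001
grasp_force: 1.6
```

```bash
for i in 1 2 3 4; do python3 -m jog '[[[0.0055,0.0228,0,-0.2,0]]]' | egrep 'ee_pos|wrist'; done
```

```text
ee_pos: [0.4215, -0.2851, 0.0474]
wrist_force: [-1.7, -2.7, 2.7]
ee_pos: [0.4217, -0.2838, 0.047]
wrist_force: [-0.8, -2.3, 2.1]
ee_pos: [0.422, -0.2825, 0.0466]
wrist_force: [-0.4, -2.5, 2.6]
ee_pos: [0.4222, -0.2812, 0.0462]
wrist_force: [-1.2, -3.1, 3.2]
```

```bash
python3 - <<'E'
from h import *
b=camera("top");cv2.imwrite("pics/s3.png",cv2.resize(b[180:240,365:445],None,fx=8,fy=8,interpolation=cv2.INTER_CUBIC))
E
```

```text
(no output)
```

View pics/s3.png

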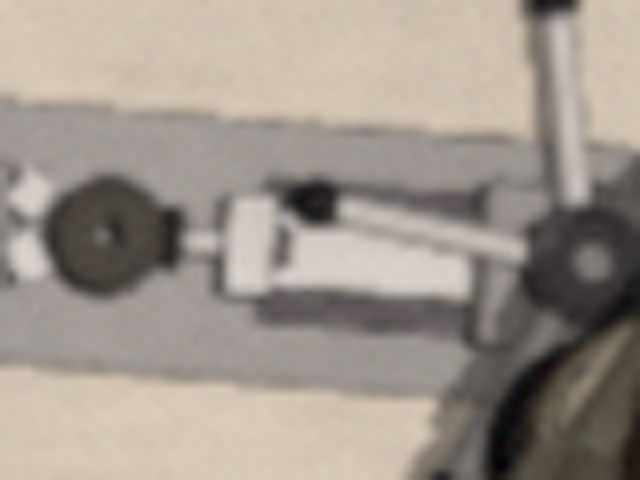

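The pad is about 1 mm from the roller at crop (160,237). The roller is still at (105,236), close to the V. I'll continue in 1° steps, watching the force.

```bash
cat > tf.py <<'E'
import re,sys,numpy as np
s=sys.stdin.read();g=lambda k:np.array(eval(re.search(k+r": (\[.*\])",s)[1]))
p=g("ee_pos");F=g("wrist_force");y=np.radians(g("tcp_rot")[2]);print(p,F,"tang %.2f"%-(F[0]*np.cos(y)+F[1]*np.sin(y)))
E
for i in 1 2 3 4; do python3 -m jog '[[[0.0072,0.0222,0,-0.2,0]]]' | python3 tf.py; done
```

```text
[ 0.4224 -0.2799  0.0459] [-0.5 -3.3  1.9] tang 3.10
[ 0.4227 -0.2787  0.0458] [-1.6 -3.4  1.9] tang 3.74
[ 0.423  -0.2775  0.0457] [-1.4 -3.   3.3] tang 3.28
[ 0.4235 -0.2764  0.0458] [-1.  -3.3  2.4] tang 3.31
```

```bash
for i in 1 2 3 4; do python3 -m jog '[[[0.0088,0.0217,0,-0.2,0]]]' | python3 tf.py; done; python3 - <<'E'
from h import *
b=camera("top")[180:240,365:400];g=cv2.cvtColor(b,cv2.COLOR_BGR2GRAY)
for im in(g,cv2.cvtColor(cv2.resize(cv2.imread("pics/s3.png"),None,fx=.125,fy=.125,interpolation=cv2.INTER_AREA),cv2.COLOR_BGR2GRAY)):
    print(im[29,0:32])
    m=(im[:,:20]<100).astype(np.uint8);M=cv2.moments(m[18:40],True);print(M['m10']/M['m00'],M['m01']/M['m00'])
E
```

```text
[ 0.4239 -0.2753  0.0458] [-0.9 -3.   3.2] tang 2.99
[ 0.4243 -0.2742  0.0457] [-0.2 -4.1  2.5] tang 3.47
[ 0.4247 -0.2732  0.0458] [-0.7 -3.3  2.8] tang 3.08
[ 0.4252 -0.2721  0.0457] [-1.  -3.4  1.8] tang 3.31
[130 156 170 186 147  79  56  66  71  73  77 102 101  68  52  70  75  72
  67  59  42  58 140 178 179 182 173 149 178 203 202 203]
12.321428571428571 11.101190476190476
[133 156 172 186 156  96  55  58  70  73  76  83 103  90  54  57  71  74
  71  64  49  44  92 149 176 180 173 151 171 199 205 204]
12.532163742690058 11.087719298245615
```

```bash
for i in 1 2 3 4; do python3 -m jog '[[[0.0102,0.021,0,-0.2,0]]]' | python3 tf.py; done
```

```text
[ 0.4256 -0.271   0.0457] [-2.  -2.7  2.1] tang 3.36
[ 0.4261 -0.27    0.0457] [-0.1 -2.5  1.4] tang 2.00
[ 0.4267 -0.2689  0.0457] [-1.2 -3.4  2.2] tang 3.37
[ 0.4271 -0.2679  0.0457] [-1.7 -3.7  1.8] tang 3.90
```

```bash
for i in 1 2 3; do python3 -m jog '[[[0.0117,0.0203,0,-0.2,0]]]' | python3 tf.py; done; python3 - <<'E'
from h import *
b=camera("top")[180:240,365:400];g=cv2.cvtColor(b,cv2.COLOR_BGR2GRAY)
print(g[29,0:32])
print(sensors.get_obs()['q'])
E
```

```text
[ 0.4277 -0.2668  0.0457] [-1.8 -2.4  1.7] tang 2.99
[ 0.4283 -0.2658  0.0457] [-1.4 -3.6  2.5] tang 3.58
[ 0.4289 -0.2648  0.0457] [-1.7 -3.   2.9] tang 3.34
[134 157 172 187 149  79  67  65  70  73  78 103  85  47  59  68  69  72
  64  46  47 103 155 177 180 176 146 171 202 202 202 198]
[-3.16780379e+01 -7.05073139e-01 -1.63406231e+01  7.43814376e+01
 -5.83444857e-04  1.02605446e+02]
```

```bash
for i in 1 2 3 4; do python3 -m jog '[[[0.0131,0.0194,0,-0.2,0]]]' | python3 tf.py; done
```

```text
[ 0.4294 -0.2639  0.0457] [-3.4 -2.7  2.3] tang 4.32
[ 0.4301 -0.2629  0.0457] [-4.  -2.4  2.1] tang 4.55
[ 0.4307 -0.2619  0.0457] [-3.5 -2.4  3.6] tang 4.20
[ 0.4314 -0.261   0.0457] [-5.2 -2.9  3. ] tang 5.81
```

```bash
for i in 1 2; do python3 -m jog '[[[0.0138,0.0189,0,-0.2,0]]]' | python3 tf.py; done
```

```text
[ 0.432  -0.26    0.0457] [-5.4 -3.7  3.7] tang 6.51
[ 0.4327 -0.2591  0.0457] [-5.4 -3.6  2.6] tang 6.45
```

```bash
python3 -m jog '[[[-0.08,-0.06,0,0,0],[-0.1,-0.08,0,0,0],[0,0,0,0,0],[0,0,0.4,0,0],[0,0,0.8,0,0],[0,0,0.8,0,0],[-0.6,-0.3,0.3,0,0],[-0.6,-0.3,0,0,0]]]'; python3 -m jog '[[[-0.5,-0.3,0,0,0],[0,0,0,0,0],[0,0,0,0,0]]]'; python3 - <<'E'
from h import *
b=camera("top");s=camera("side");cv2.imwrite("pics/end_top.png",b);cv2.imwrite("pics/end_side.png",s)
g=cv2.cvtColor(b[180:240,365:400],cv2.COLOR_BGR2GRAY);print(g[29,:32])
t0=cv2.imread("pics/top0.png")
print("change near bystanders",[int((cv2.absdiff(b,t0).max(2)[y-10:y+10,x-10:x+10]>40).sum()) for x,y in((285,239),(317,244),(249,254),(195,253),(278,270),(254,143))])
m=(g[:,:20]<100)[18:40];ys,xs=np.nonzero(m);c=(365+.5*(xs.min()+19),198+ys.mean());print(xs.min(),ys.min()+18,ys.max()+18)
m=(cv2.cvtColor(s,cv2.COLOR_BGR2GRAY)[150:185,295:325]);print(m[::3,::2])
E
```

```text
time: 18.25
ee_pos: [0.3646, -0.2969, 0.1636]
tcp_rot: [179.8, -0.1, 40.0]
wrist_force: [-0.3, 0.2, -0.1]
opening: -0.0002
grasp_force: 0.0
time: 18.55
ee_pos: [0.3388, -0.3114, 0.1609]
tcp_rot: [180.0, -0.0, 39.8]
wrist_force: [-0.3, 0.0, -0.1]
opening: -0.0
grasp_force: 0.0
[137 159 173 192 149  82  63  71  74  75  86 113  90  51  62  76  73  73
  66  53  53 118 168 182 183 179 158 185 210 208 205 202]
change near bystanders [0, 0, 0, 0, 0, 0]
5 22 36
[[117  77  78 101  99  97  95  90  80 136 140 160 157  73  30]
 [ 76  68  75 133 144 160 151  75  72 132 137 137 174 170 157]
 [ 89  66  82 176 175 178 163  86  89 100 131 143 171 174 174]
 [ 85  74  88 158 176 179 176  89  85 122  97  99 170 175 173]
 [124  77  86 123 152 151 173 106  91 132 134 133 138 169 171]
 [138 109  86 170 177 174 176 167 114 120 136 136 106 114 132]
 [138 119  56  96  94  86  76  81  69 100 139 137 144 172 175]
 [138 136  94  73  71  66  50  69  70 101 139 138 141 172 176]
 [142 140 137  58  67  74  74  72  67  82 138 138 141 171 177]
 [140 142 140  87 129  89  55 114 153 107 140 138 138 169 177]
 [141 141 137 130 133 147 122 132  97 108 116 141 141 144 174]
 [139 140 132 130 126 136 137 136 128 134 124 139 138 149 173]]
```

```bash
python3 -c "
from workcell import ticket
print(ticket.job_done())"
```

```text
the job is handed in; nothing more can be done
None
```

I handed the job in at about 18.6 s of the 72 s allowed: the smallest roller stands upright against the V-block and is clamped snugly, with about 6.5 N on the spoke at the last push; the gripper is clear, and the end-of-job top picture shows no change at the caps, the bearing, the spanner or the other two rollers.

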